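# Set and lock the rail stop against a slat

### The arm

A 6-joint arm with a two-finger parallel gripper is mounted at the origin on the work surface. World frame = base frame: x ahead of the robot, y to its left, z up, the work surface at z = 0. Lengths are in mm, angles in rad, forces in N, time in s.
With the tool pointing down it reaches from about 275 to 1000 mm from the base axis. Payload 8.4 kg.
Tool frame: the origin (TCP) lies midway between the tips of the shut fingers; the grasp point (between the pads) lies r.grasp_offset behind it (r.grasp_offset is the distance from the TCP to the grasp point, in mm); z points along the fingers, y is the direction in which the jaws open and shut (so a half turn about z gives the same grasp; the last joint's range is limited). The gripper opens to 85 mm and grips with 20 to 120 N. Pads are 22 mm wide; open, the fingers measure 114 mm over their backs; the gripper's body (76 mm by 85 mm) begins 54 mm behind the grasp point. The pads swing forward as they close: fully open they stand 13 mm farther back than shut.
Start: joints at [1.181, 0.353, 1.633, -0, 1.155, -0.002], TCP at [236.344, 578.593, 231.281] pointing down, gripper open.
Joint ranges: [-2.63, 2.63], [-0.92, 2.1], [0.06, 2.66], [-1.3, 4.44], [0, 2.69], [-3.02, 3.02]. Speed limits (rad/s): [2.22, 2.22, 2.79, 3.14, 3.14, 3.14].

### API

Orientations are given as [roll, pitch, yaw] about the fixed x, y, z axes, in that order (R = Rz(yaw) Ry(pitch) Rx(roll)).
In Python, from rig import r gives the robot as it stands.
- The arm moves only by the tool jog_arm, never from a script. Its argument "series" is a list that holds one entry, the list of rows, each a list of 7 numbers: the shift along the tool's x, y, z in cm, then the turn, a rotation vector about the tool's x, y, z in degrees, then the finger opening in cm, from 0 to 8.54. A call has 1 to 5 rows; each row is the pose to reach, as a shift and turn from the pose commanded when the call began, along the tool's axes at that moment; what a row does not reach only later rows make up. A row lasts 1/8 s, in which the tool goes at most 62.5 mm and 10.7 degrees, less where a joint would pass 70% of its speed; a pose out of reach is approached as far as the arm can. A call with a gripper value outside its range is refused whole. The fingers move at their own pace and stop on an object; "newtons" is the grip in N (left out, the last holds). Time passes only in rows, so rows that repeat a pose let the fingers close. It gives the time, the measured TCP pose, the force and the opening at its end, in the units of the state.
- r.sense(): the state, without advancing time (a new reading comes with each control period).
- r.grab_frame(name): name is "scene" or "top" or "wrist"; returns the picture (480x640x3 uint8, red, green, blue); there is no depth.
- r.calibration(name): a dict with "mtx" (3x3 intrinsics, pixels), "origin" and "attitude" of the camera in the world; the wrist camera has in their place "T_tool_cam" (4x4, takes a point from camera to tool coordinates, whose origin is the TCP and whose axes are the flange's). Camera axes: x right, y down, z forward; pixel columns grow to the right and rows downward; lengths in mm; the calibration is good to about 2 mm. A picture is of the moment at which its call begins: read the wrist's pose just before it. calibration takes no time and is no camera call.
- r.sign_off(): hands the job in, once; it reports no verdict.
The state is a dict: "clock": time; "qpos": joint angles; "qvel": joint speeds; "joint_efforts": joint torques, N m; "eef_pos": TCP position; "tcp_rot": TCP orientation; "contact_force": force on the tool from outside, world axes, zero at the start; "wrist_torque": the same for the moment, N m; "opening": opening from 0.0 (shut) to 1.0 (fully open).
Only numpy, scipy, OpenCV 4.12 (cv2) and the standard library are available. Lean on these libraries where they do the work, as an engineer would, in place of code of your own. Each camera call takes 0.05 s, during which the arm holds its last target.

### The job

The wooden slat on the jig lies against the stop that is already locked. Slide the other stop, the one whose lever stands up, along its rail until it is up against the free end of the slat, and only then flip its cam lever fully down to lock it. Leave the slat lying flat on the jig between the two stops.

Things in the scene. Friction and masses are not known exactly. Their poses are not given: they have to be found in the camera images.
- stop (a joint): Travel of the loose stop along its rail, m; 0 to 0.34, grows towards the slat. Rail: straight aluminium bar, 30 mm square, 600 mm long, running roughly left-right before the robot on an 18 mm grey laminated bed (bed top z = 0.018, rail top z = 0.048). The loose stop is on the robot's right part of it. About 2 N of friction; stays where left. Lever down, the cam grips the rail.
- stop_face (a point): Middle of the loose stop's contact face, which meets the slat's end. Frame: y along the rail towards the slat (the way to go), x across the rail away from the robot, z up. The stop is a dark steel saddle on the rail, 48 mm across it and 50 mm along it, top at z = 0.062; the rail's centreline is 63 mm in +x of this point. The face is the side of an aluminium arm (see stop_back).
- lever (a joint): Angle of the loose stop's cam lever in rad: 0 standing straight up (loose), 1.571 lying flat (locked, end of travel); it starts between 0 and 0.3. It turns about a pivot parallel to the rail and goes down away from the robot (+x of the stop). It needs 1 to 2 N at its end, up to 5 N over the last 0.8 rad where the cam bites and can push it back up; fully down it stays.
- lever_tip (a point): Axis of the round cross-bar (16 mm thick, 26 mm long along the rail) at the end of the black plastic lever, 68 mm from the pivot. The pivot is 63 mm in +x and 25 mm in -y of stop_face, at z = 0.076. The shank is 14 mm wide, 9 mm thick. Lying down, the cross-bar's centre is at z = 0.076, 68 mm in +x of the pivot.
- slat: Loose bare wooden slat lying flat on the bed along the rail, 160 mm long (its y), 89 mm wide (its x), 19 mm thick, 0.12 to 0.24 kg; origin at the centre of its underside. Its -y end is the free one that faces the loose stop; its +y end lies against the locked stop.
- locked_stop: The other stop, mirror image of the loose one, on the robot's left part of the rail, lever already lying down; it cannot move. Origin on the bed's top (z = 0.018) under the rail's centreline, in the middle of its 50 mm length; y along the rail (away from the slat), x across the rail away from the robot. Its contact face is at y = -25 mm.
- stop_back (a point): Point on the back of the loose stop's arm, where closed fingers can push it in +y (same axes as stop_face). The arm is a plain bar reaching from the saddle towards the robot over the bed: 100 mm long in x, 15 mm thick in y, from z = 0.021 to 0.053. This point is 15 mm behind the contact face, 35 mm from the arm's free end (-x) and 61 mm from the saddle (+x), at z = 0.053.
Things that resemble listed ones, but are neither listed nor needed, are in the scene too. Of the things like the slat, leave any that is green or purple; of the rest the smaller one is meant.

How it is judged (in metres and radians):
On the way, in this order (a step that is already met when the one before it is completed fails the run):
1. the loose stop is up against the slat's free end (gap under 10 mm) while its lever is still up (under 0.7 rad) (y of stop_face in the frame of slat above -0.09 m and value of joint lever below 0.7 rad), for 0.2 s.
2. the lever is flipped down (past 1.4 rad) (value of joint lever above 1.4 rad), for 0.2 s.
At the end, for the whole second after the job is handed in: The lever lies down (joint above 1.4 rad), the stop's face is within 10 mm of the slat's free end, and the slat lies flat, square to the rail within 10 degrees, within 10 mm of the locked stop's face and within about 20 mm of its place across the rail; all at rest (value of joint lever above 1.4 rad and y of stop_face in the frame of slat above -0.09 m and y of slat in the frame of locked_stop above -0.115 m and x of slat in the frame of locked_stop between -0.083 and -0.05 m and angle between the y axis of slat and the y axis of locked_stop, either way round below 0.17 rad and angle between slat's own z axis and vertical below 0.1 rad and linear speed of slat below 0.02 m/s and velocity of joint lever below 0.05 rad/s and velocity of joint stop between -0.01 and 0.01 m/s); the robot touches nothing.
It also fails if it takes over 46 s, if anything falls off the work surface, if the arm or the gripper's body presses on something with over 40 N, if the wrist force passes 120 N, or if a joint passes its speed limit or range.

## Working session

There is one attempt and no reset: what is moved stays moved. The work goes in short steps, Python scripts to look and compute and a tool call to move; the robot and the scene stay as the last step left them, time stands still between calls to the robot, and variables do not carry over. Pictures are saved under pics/ and viewed, and the job is handed in when it is done.

Besides the shell and the picture viewer there is one more tool, called by a JSON object that holds its "name" and its "arguments", one argument or row to a line. jog_arm: Moves the arm, as the interface text tells. Its arguments: {"type":"object","properties":{"series":{"type":"array","items":{"type":"array","items":{"type":"array","items":{"type":"number"}}}},"newtons":{"type":"number"}},"required":["series"]}

```bash
mkdir -p pics; ls
python3 - <<'E'
from rig import r
import cv2
print(r.sense()); print(r.grasp_offset)
for n in ("scene","top"):
    im=r.grab_frame(n); cv2.imwrite(f"pics/{n}0.png",im[:,:,::-1]); print(n,r.calibration(n))
print(r.calibration("wrist"))
E
```

```text
pics
{'clock': 0.0, 'qpos': array([ 1.18057071e+00,  3.53663418e-01,  1.63411946e+00, -4.89875424e-07,
        1.15522356e+00, -2.42380801e-03]), 'qvel': array([-0.00330648, -0.00012057,  0.0013618 , -0.00076409, -0.0022752 ,
        0.00013159]), 'joint_efforts': array([-2.83337533e-03, -6.05227804e+01, -3.42066443e+01,  7.06062963e-06,
        9.32101335e-03,  8.14049116e-06]), 'eef_pos': array([236.17914695, 578.14275102, 230.55843565]), 'tcp_rot': array([-3.14017888e+00, -2.97882603e-06,  2.75379104e+00]), 'contact_force': array([ 0.33710442, -0.01766249,  0.1147112 ]), 'wrist_torque': array([ 0.00061273, -0.01020373, -0.01551162]), 'opening': 0.9996703815578275}
18.700000000000003
scene {'mtx': array([[523.38784904,   0.        , 323.27225179],
       [  0.        , 523.38784904, 234.03514171],
       [  0.        ,   0.        ,   1.        ]]), 'origin': array([ 982.5011158 , -411.58662887, 1004.73898286]), 'attitude': array([-2.45553896, -0.01780586,  0.78085233])}
top {'mtx': array([[608.41616039,   0.        , 324.64819834],
       [  0.        , 608.41616039, 246.93675342],
       [  0.        ,   0.        ,   1.        ]]), 'origin': array([ 264.3536272 ,  121.50114662, 1550.37141052]), 'attitude': array([-2.99532046, -0.00963675, -1.59548311])}
{'mtx': array([[388.54920966,   0.        , 315.95520462],
       [  0.        , 388.54920966, 235.54196834],
       [  0.        ,   0.        ,   1.        ]]), 'T_tool_cam': array([[-9.60641329e-05, -9.56767676e-01, -2.90853236e-01,
         7.35918057e+01],
       [ 9.99999953e-01, -7.25986323e-06, -3.06402388e-04,
         5.73806563e-01],
       [ 2.91044346e-04, -2.90853251e-01,  9.56767632e-01,
        -1.42662817e+02],
       [ 0.00000000e+00,  0.00000000e+00,  0.00000000e+00,
         1.00000000e+00]])}
```

View pics/top0.png

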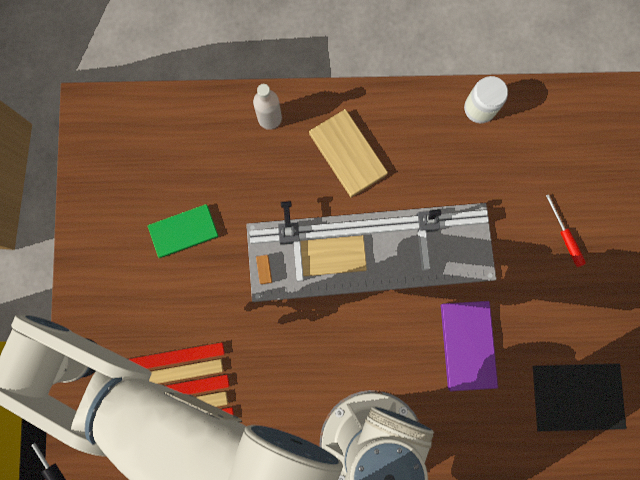

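View pics/scene0.png

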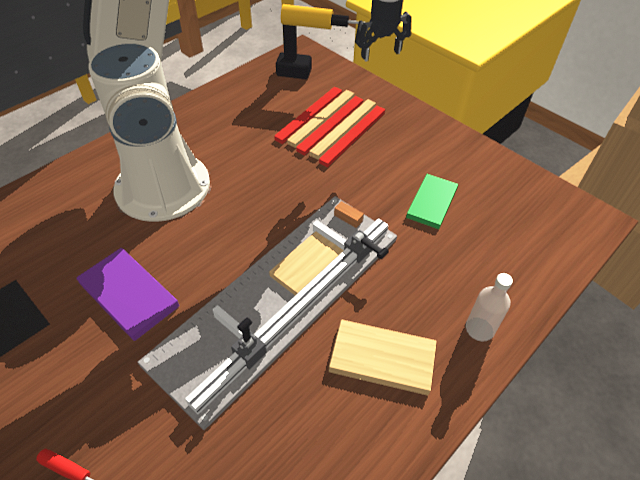

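The image shows four slat-like things in the top view:
- The wooden one on the jig at (335,255).
- A bigger wooden one at (348,152).
- A green one at (183,231).
- A purple one at (470,345).

There are two stops. One, at (289,232), has its lever lying down, so it is locked. The other, at (430,220), has its lever up and its arm at (424,250), so it is the loose one. I choose the jig slat, which is the smaller wooden one, and the loose stop at (430,220). A close crop will check this.

Run:
```python
import cv2
a=cv2.imread("pics/top0.png")[195:305,240:500]; cv2.imwrite("pics/top0c.png",cv2.resize(a,None,fx=3,fy=3,interpolation=cv2.INTER_CUBIC))
a=cv2.imread("pics/scene0.png")[190:430,180:400]; cv2.imwrite("pics/scene0c.png",cv2.resize(a,None,fx=2.5,fy=2.5,interpolation=cv2.INTER_CUBIC))
```

```text
(no output)
```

View pics/top0c.png

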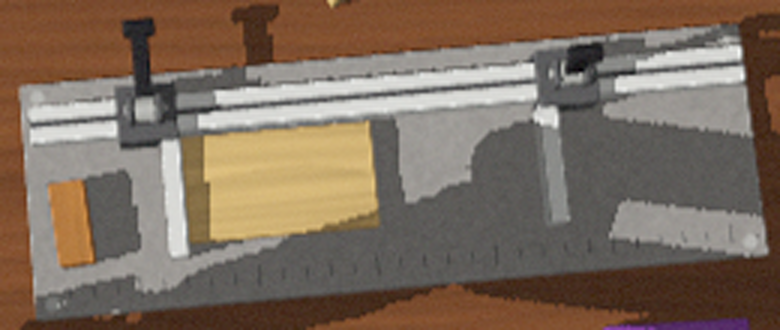

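View pics/scene0c.png

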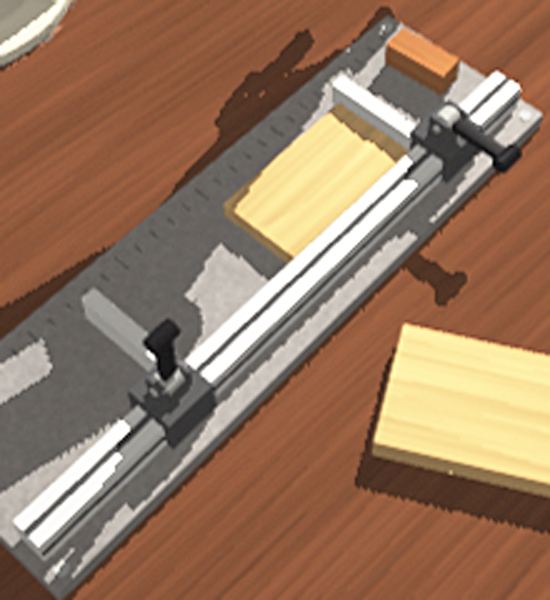

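```bash
cat > h.py <<'E'
import numpy as np
from rig import r
from scipy.spatial.transform import Rotation as R
def cam(n,st=None):
    c=r.calibration(n)
    if n=="wrist":
        T=np.eye(4);T[:3,:3]=R.from_euler('xyz',st['tcp_rot']).as_matrix();T[:3,3]=st['eef_pos'];T=T@c['T_tool_cam'];return c['mtx'],T[:3,3],T[:3,:3]
    return c['mtx'],c['origin'],R.from_euler('xyz',c['attitude']).as_matrix()
def bp(n,uv,z,st=None):
    K,o,A=cam(n,st); d=A@np.linalg.inv(K)@np.array([uv[0],uv[1],1.]); return o+d*(z-o[2])/d[2]
def pj(n,p,st=None):
    K,o,A=cam(n,st); q=K@(A.T@(np.array(p)-o)); return q[:2]/q[2]
E
python3 - <<'E'
from h import *
P={'armFreeL':(552,222,53),'armFreeR':(568,218,53),'armSadL':(537,122,53),'armSadR':(557,122,53),
'slat_fr_top':(370,122,37),'slat_fr_bot':(378,213,37),'slat_bot_left':(208,240,37),
'railL_far':(30,105,48),'railR_far':(741,45,48),'railL_near':(32,142,48),'railR_near':(745,80,48),
'lockarmL':(170,258,53),'lockarmR':(188,255,53),'lockarmsadR':(180,140,53),
'bedTL':(20,88,18),'bedTR':(740,26,18),'bedBR':(768,252,18),'bedBL':(37,317,18),'tipTop':(583,52,140)}
for k,(u,v,z) in P.items(): print(k,bp('top',(240+(u+.5)/3-.5,195+(v+.5)/3-.5),z).round(1))
S={'armFree':(85,295,53),'armSad':(160,350,53),'tip':(162,330,144)}
for k,(u,v,z) in S.items(): print('S',k,bp('scene',(180+u/2.5,190+v/2.5),z).round(1))
E
```

```text
armFreeL [ 424.4 -142.4   53. ]
armFreeR [ 427.4 -155.8   53. ]
armSadL [ 508.4 -134.    53. ]
armSadR [ 508.  -150.6   53. ]
slat_fr_top [514.2   3.9  37. ]
slat_fr_bot [ 4.371e+02 -1.000e-01  3.700e+01]
slat_bot_left [417.8 142.2  37. ]
railL_far [533.3 288.2  48. ]
railR_far [ 570.9 -309.9   48. ]
railL_near [502.  286.7  48. ]
railR_near [ 540.9 -311.3   48. ]
lockarmL [402.1 173.5  53. ]
lockarmR [404.2 158.7  53. ]
lockarmsadR [500.1 163.5  53. ]
bedTL [553.6 299.9  18. ]
bedTR [ 593.7 -318.7   18. ]
bedBR [ 398.4 -330.    18. ]
bedBL [358.5 286.9  18. ]
tipTop [ 549.3 -158.1  140. ]
S armFree [ 426.6 -152.3   53. ]
S armSad [ 510.8 -141.    53. ]
S tip [ 544. -155.  144.]
```

The crop confirms it. The arm of the loose stop is at crop (553,170), its lever is up, and its face is about 137–140 mm from the slat's free end at crop (375,175). The sizes agree with the description: rail width 30, arm thickness 14–16, bed height 18. I'll push from behind with closed fingers, keeping the wrist camera on the robot's side.

```bash
cat >> h.py <<'E'
YAW=0.0635
def rel(p,yaw=np.pi+YAW,st=None):
    st=st or r.sense(); A=R.from_euler('xyz',st['tcp_rot']); T=R.from_euler('xyz',[np.pi,0,yaw])
    d=A.inv().apply(np.array(p)-st['eef_pos'])/10; t=np.degrees((A.inv()*T).as_rotvec())
    print('pos',st['eef_pos'].round(1),'clk',st['clock'],'shift',d.round(2),'turn',t.round(2),'F',st['contact_force'].round(1))
E
python3 -c "
from h import *
rel((463,-193.5,231))"
```

```text
pos [236.2 578.2 230.6] clk 0.1 shift [-5.018e+01 -6.286e+01  4.000e-02] turn [-7.000e-02 -2.000e-02 -2.586e+01] F [-0.3 -0.4 -0. ]
```

{"name": "jog_arm", "arguments": {
  "series": [
    [[-3.9, -4.9, 0, 0, 0, -5, 0], [-7.8, -9.8, 0, 0, 0, -10, 0], [-11.7, -14.7, 0, 0, 0, -15, 0], [-15.6, -19.6, 0, 0, 0, -20, 0], [-19.5, -24.4, 0, 0, 0, -25.9, 0]]
  ],
  "newtons": 40
}}

```text
clock: 0.72
eef_pos: [324.6, 277.0, 231.1]
tcp_rot: [-3.141, 0.0, -3.074]
contact_force: [0.8, -0.2, 0.9]
opening: 0.001
```

```bash
python3 -c "
from h import *
rel((463,-193.5,231));print(r.sense()['qpos'],r.sense()['opening'])"
```

```text
pos [324.6 277.  231.1] clk 0.725 shift [-1.060e+01 -4.789e+01  2.000e-02] turn [-0.01  0.01  0.26] F [ 0.8 -0.2  0.9]
[ 7.03104380e-01  3.64764863e-02  2.03323387e+00 -2.19550283e-04
  1.07189890e+00 -9.35667137e-01] 0.0011416161818581577
```

{"name": "jog_arm", "arguments": {
  "series": [
    [[-1.3, -6, 0, 0, 0, 0, 0], [-2.6, -12, 0, 0, 0, 0, 0], [-3.9, -18, 0, 0, 0, 0, 0], [-5.2, -24, 0, 0, 0, 0, 0], [-6.5, -30, 0, 0, 0, 0, 0]]
  ]
}}

```text
clock: 1.35
eef_pos: [408.9, -18.2, 231.4]
tcp_rot: [3.142, 0.001, -3.077]
contact_force: [1.0, 0.3, -1.0]
opening: 0.002
```

```bash
python3 -c "
from h import *
rel((463,-193.5,231));print(r.sense()['qpos'],r.sense()['opening'])"
```

```text
pos [408.9 -18.2 231.4] clk 1.35 shift [ -4.28 -17.84   0.04] turn [0.   0.04 0.04] F [ 1.   0.3 -1. ]
[-4.83554719e-02  5.36540335e-03  2.06454942e+00  1.35199511e-04
  1.07105663e+00 -1.68341118e+00] 0.0019440003965967006
```

{"name": "jog_arm", "arguments": {
  "series": [
    [[-1.4, -6, 0, 0, 0, 0, 0], [-2.8, -12, 0, 0, 0, 0, 0], [-4.2, -17.4, 0, 0, 0, 0, 0], [-4.2, -17.8, 0, 0, 0, 0, 0], [-4.2, -17.8, 0, 0, 0, 0, 0]]
  ]
}}

```text
clock: 1.98
eef_pos: [461.4, -191.0, 230.7]
tcp_rot: [3.141, -0.001, -3.078]
contact_force: [-0.3, 0.3, -0.3]
opening: -0.0
```

Run:
```python
from h import *
import cv2,pickle
st=r.sense(); im=r.grab_frame("wrist"); cv2.imwrite("pics/w1.png",im[:,:,::-1]); pickle.dump(st,open('w1.pkl','wb'))
im=r.grab_frame("scene"); cv2.imwrite("pics/s1.png",im[:,:,::-1])
rel((463,-193.5,35))
for p in [(460.5,-153.5,53),(483,-137,53),(463,-193.5,35)]: print(pj('wrist',p,st))
```

```text
pos [ 461.5 -190.1  231. ] clk 2.075 shift [-0.15 -0.36 19.6 ] turn [ 0.04 -0.04  0.08] F [-0.4 -0.1 -0.2]
[359.88200305 210.27860985]
[376.43149422 236.84956189]
[312.62021943 205.66165233]
```

View pics/w1.png

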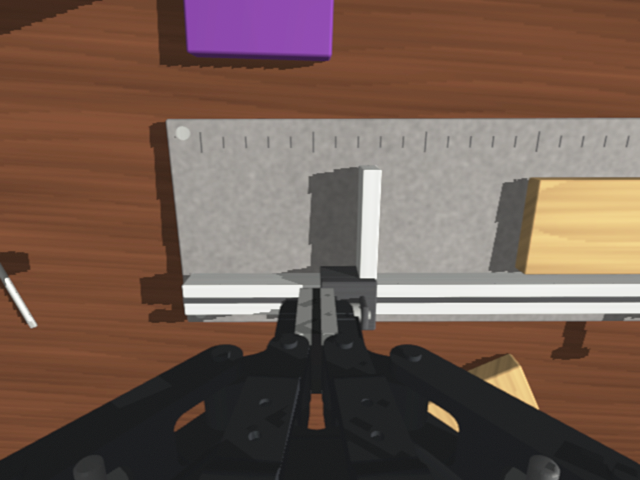

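View pics/s1.png

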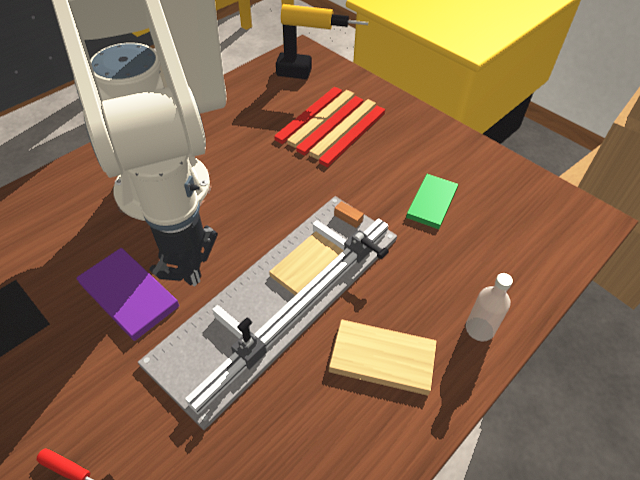

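```bash
python3 - <<'E'
from h import *
import pickle
st=pickle.load(open('w1.pkl','rb'))
yh=np.array([-np.sin(YAW),np.cos(YAW)]);xh=np.array([np.cos(YAW),np.sin(YAW)])
for k,u,v,z in [('armfreeL',362,168,53),('armfreeR',381,170,53),('armsadL',359,270,53),('armsadR',377,277,53),('slat top far',540,180,37),('slat top near',535,272,37),('slat bot',528,182,18),('bedTL',167,120,18),('bedTR',640,119,18),('raill',183,283,48),('railr',600,284,48)]:
    p=bp('wrist',(u,v),z,st); print(k,p.round(1),'rail xy',(p[:2]@xh).round(1),(p[:2]@yh).round(1))
E
python3 -c "
import cv2
a=cv2.imread('pics/w1.png')[160:340,290:560];cv2.imwrite('pics/w1c.png',cv2.resize(a,None,fx=2.9,fy=2.9))"
```

```text
armfreeL [ 425.1 -155.2   53. ] rail xy 414.4 -181.8
armfreeR [ 425.7 -139.5   53. ] rail xy 416.0 -166.2
armsadL [ 514.5 -149.1   53. ] rail xy 504.0 -181.4
armsadR [ 520.2 -132.5   53. ] rail xy 510.7 -165.2
slat top far [427.5   2.1  37. ] rail xy 426.8 -25.1
slat top near [512.6  17.1  37. ] rail xy 512.6 -15.4
slat bot [432.2   2.6  18. ] rail xy 431.5 -24.8
bedTL [ 398.2 -325.4   18. ] rail xy 376.8 -350.1
bedTR [371.3  88.5  18. ] rail xy 376.1 64.8
raill [ 539.1 -306.8   48. ] rail xy 518.6 -340.4
railr [516.4  71.9  48. ] rail xy 519.9 39.0
```

View pics/w1c.png

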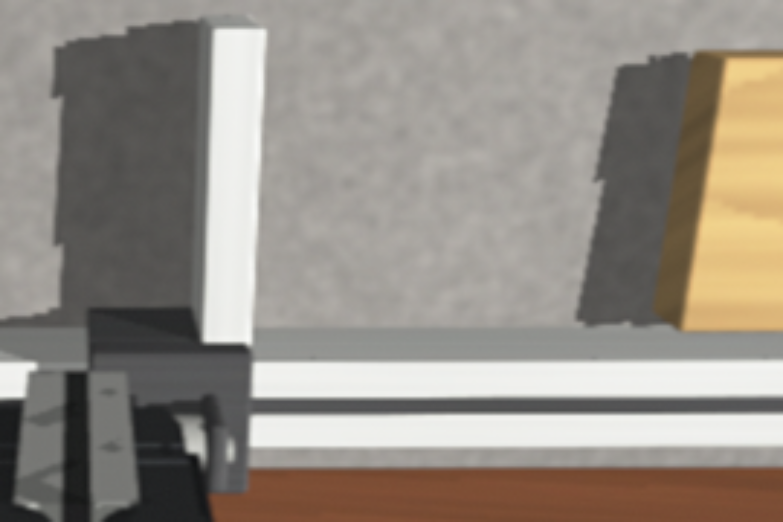

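Wrist view: the arm's back edge is at u≈360, its free end is at (370,169), and the slat's free end runs from (540,179) to (526,273). In rail coordinates the face is at y≈-166 and the slat end at ≈-24.6, so the gap is about 141 mm. The fingers are 22 mm clear behind the arm, so I'll descend.

{"name": "jog_arm", "arguments": {
  "series": [
    [[0, 0, 5, 0, 0, 0, 0], [0, 0, 10, 0, 0, 0, 0], [0, 0, 15, 0, 0, 0, 0], [0, 0, 18.5, 0, 0, 0, 0], [0, 0, 19.5, 0, 0, 0, 0]]
  ]
}}

```text
clock: 2.7
eef_pos: [460.7, -189.4, 34.8]
tcp_rot: [3.14, -0.003, -3.076]
contact_force: [0.1, -0.7, 0.8]
opening: -0.002
```

{"name": "jog_arm", "arguments": {
  "series": [
    [[0, 0.5, 0, 0, 0, 0, 0], [0, 1.0, 0, 0, 0, 0, 0], [0, 1.5, 0, 0, 0, 0, 0], [0, 2.0, 0, 0, 0, 0, 0], [0, 2.5, 0, 0, 0, 0, 0]]
  ]
}}

```text
clock: 3.32
eef_pos: [460.6, -166.0, 36.6]
tcp_rot: [-3.141, 0.001, -3.077]
contact_force: [-0.9, -4.8, -0.5]
opening: 0.001
```

Run:
```python
from h import *
import cv2,pickle
st=r.sense(); im=r.grab_frame("wrist"); cv2.imwrite("pics/w2.png",im[:,:,::-1]); pickle.dump(st,open('w2.pkl','wb'))
im=r.grab_frame("scene")[190:430,180:400]; cv2.imwrite("pics/s2.png",cv2.resize(im[:,:,::-1],None,fx=2.5,fy=2.5))
print(st['eef_pos'],st['contact_force'])
```

```text
[ 460.62341723 -165.96735574   36.64452641] [-0.86133074 -4.77895855 -0.49810938]
```

View pics/w2.png

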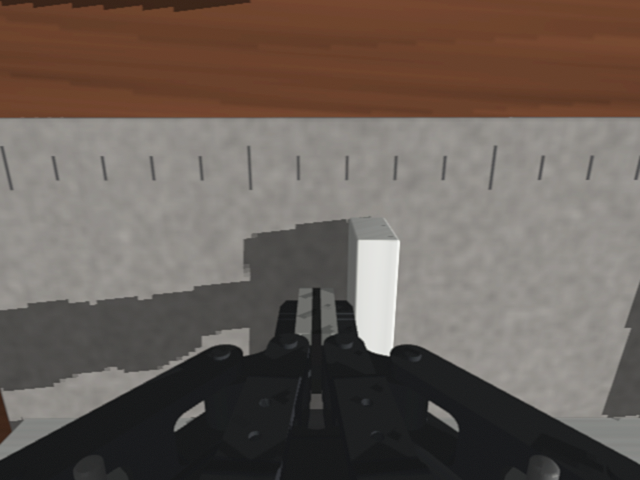

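View pics/s2.png

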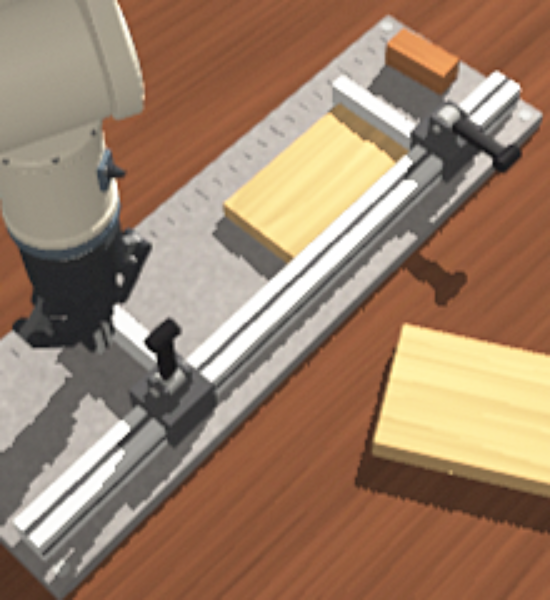

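Contact: the fingers are at the arm's back edge (u≈348–357), with 4.8 N back from the stop. Now I'll push it along the rail, slowing towards the end.

{"name": "jog_arm", "arguments": {
  "series": [
    [[0, 1, 0, 0, 0, 0, 0], [0, 2.5, 0, 0, 0, 0, 0], [0, 4, 0, 0, 0, 0, 0], [0, 5.5, 0, 0, 0, 0, 0], [0, 7, 0, 0, 0, 0, 0]]
  ]
}}

```text
clock: 4.05
eef_pos: [456.1, -95.2, 36.4]
tcp_rot: [-3.142, 0.0, -3.077]
contact_force: [1.2, -2.1, 0.5]
opening: 0.0
```

{"name": "jog_arm", "arguments": {
  "series": [
    [[0, 1.5, 0, 0, 0, 0, 0], [0, 3, 0, 0, 0, 0, 0], [0, 4.2, 0, 0, 0, 0, 0], [0, 4.9, 0, 0, 0, 0, 0], [0, 5.4, 0, 0, 0, 0, 0]]
  ]
}}

```text
clock: 4.68
eef_pos: [452.4, -42.1, 36.2]
tcp_rot: [-3.142, -0.0, -3.077]
contact_force: [1.4, -2.6, 1.1]
opening: -0.001
```

Run:
```python
from h import *
import cv2,pickle
st=r.sense(); im=r.grab_frame("wrist"); cv2.imwrite("pics/w3.png",im[:,:,::-1]); pickle.dump(st,open('w3.pkl','wb'))
im=r.grab_frame("top")[195:305,240:500]; cv2.imwrite("pics/t3.png",cv2.resize(im[:,:,::-1],None,fx=3,fy=3))
print(st['eef_pos'],st['contact_force'])
```

```text
[452.3628008  -42.0932471   36.24746221] [ 1.37187692 -2.58313001  1.1496155 ]
```

View pics/w3.png

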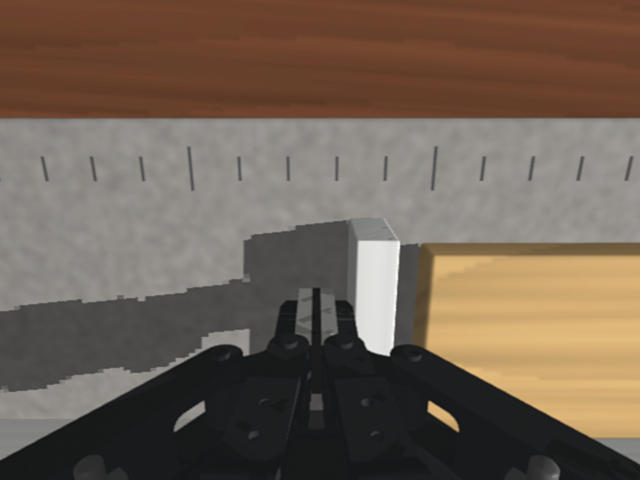

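View pics/t3.png

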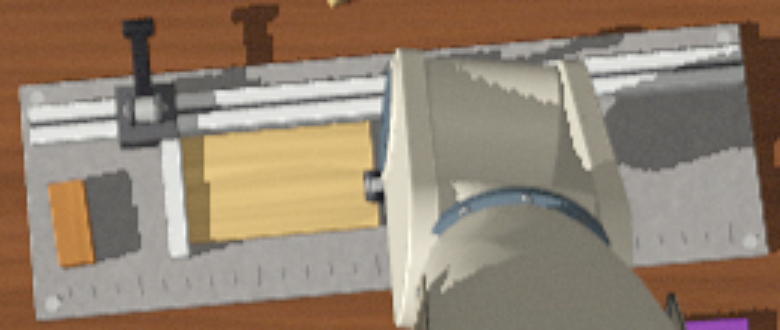

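Run:
```python
from h import *
import pickle
st=pickle.load(open('w3.pkl','rb'))
yh=np.array([-np.sin(YAW),np.cos(YAW)])
for k,u,v,z in [('arm',399,240,53),('arm2',395,350,53),('slat',434,255,37),('slat2',428,343,37)]: print(k,(bp('wrist',(u,v),z,st)[:2]@yh).round(1))
print(st['eef_pos'][:2]@yh)
```

```text
arm -42.3
arm2 -41.1
slat -24.8
slat2 -23.8
-70.71414768632802
```

The arm's face is at u≈399 and the slat's end at u≈434, leaving a gap of about 17 mm. I'll close it gently.

{"name": "jog_arm", "arguments": {
  "series": [
    [[0, 0.5, 0, 0, 0, 0, 0], [0, 1.0, 0, 0, 0, 0, 0], [0, 1.3, 0, 0, 0, 0, 0], [0, 1.5, 0, 0, 0, 0, 0], [0, 1.6, 0, 0, 0, 0, 0]]
  ]
}}

```text
clock: 5.4
eef_pos: [451.3, -26.4, 36.2]
tcp_rot: [3.142, -0.0, -3.077]
contact_force: [-1.7, -2.6, 0.0]
opening: 0.001
```

{"name": "jog_arm", "arguments": {
  "series": [
    [[0, 0.1, 0, 0, 0, 0, 0], [0, 0.1, 0, 0, 0, 0, 0], [0, 0.1, 0, 0, 0, 0, 0]]
  ]
}}

```text
clock: 5.78
eef_pos: [451.8, -25.5, 36.4]
tcp_rot: [3.142, 0.001, -3.078]
contact_force: [0.5, 0.4, -0.8]
opening: -0.0
```

Run:
```python
from h import *
import cv2,pickle
st=r.sense(); im=r.grab_frame("wrist")
im=im[200:360,240:480]; cv2.imwrite("pics/w4.png",cv2.resize(im[:,:,::-1],None,fx=3,fy=3))
print(st['eef_pos'],st['contact_force'])
```

```text
[451.79285207 -25.46669363  36.39738736] [ 0.53985758  0.39882173 -0.77184192]
```

View pics/w4.png

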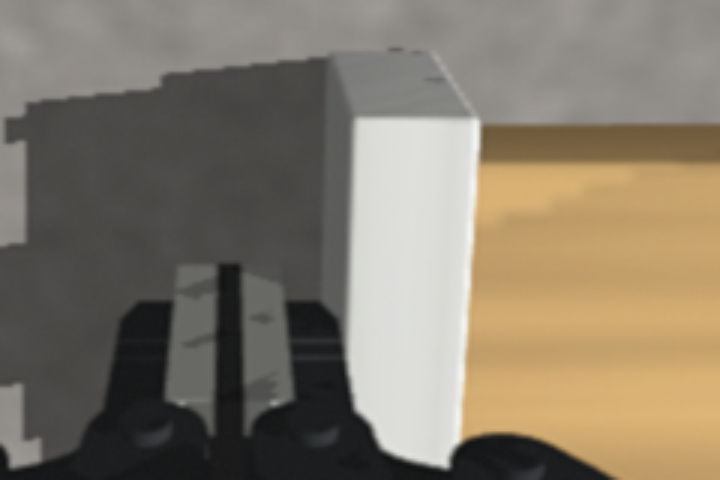

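The arm's top edge now meets the slat's end in view (crop u≈478), with any gap of a millimetre or two hidden. One last gentle nudge will confirm contact by force.

{"name": "jog_arm", "arguments": {
  "series": [
    [[0, 0.1, 0, 0, 0, 0, 0], [0, 0.15, 0, 0, 0, 0, 0], [0, 0.2, 0, 0, 0, 0, 0], [0, 0.2, 0, 0, 0, 0, 0]]
  ]
}}

```text
clock: 6.32
eef_pos: [451.7, -24.8, 36.4]
tcp_rot: [-3.14, 0.001, -3.076]
contact_force: [0.1, -14.3, -0.4]
opening: -0.001
```

The force rose to 14 N with the motion blocked, so the slat is clamped between both stops. I'll back off and rise, then measure the lever.

{"name": "jog_arm", "arguments": {
  "series": [
    [[0, -0.5, 0, 0, 0, 0, 0], [0, -2, 0, 0, 0, 0, 0], [0, -4, 0, 0, 0, 0, 0], [1, -4, -5, 0, 0, 0, 0], [4, -4, -10, 0, 0, 0, 0]]
  ]
}}

```text
clock: 6.95
eef_pos: [414.4, -66.8, 137.2]
tcp_rot: [3.141, -0.0, -3.078]
contact_force: [0.1, 0.0, 1.3]
opening: 0.002
```

{"name": "jog_arm", "arguments": {
  "series": [
    [[2, 0, -4, 0, 0, 0, 0], [4, 0, -6, 0, 0, 0, 0], [6, 0, -8, 0, 0, 0, 0], [6, 0, -8, 0, 0, 0, 0]]
  ]
}}

```text
clock: 7.45
eef_pos: [354.1, -70.4, 217.4]
tcp_rot: [-3.141, 0.003, -3.078]
contact_force: [0.7, -0.2, -0.6]
opening: -0.0
```

Run:
```python
from h import *
import cv2,pickle
st=r.sense(); im=r.grab_frame("wrist"); cv2.imwrite("pics/w5.png",im[:,:,::-1]); pickle.dump(st,open('w5.pkl','wb'))
im=r.grab_frame("top")[195:305,240:500]; cv2.imwrite("pics/t5.png",cv2.resize(im[:,:,::-1],None,fx=3,fy=3))
im=r.grab_frame("scene")[190:390,200:400]; cv2.imwrite("pics/s5.png",cv2.resize(im[:,:,::-1],None,fx=3,fy=3))
print(st['eef_pos'],st['contact_force'])
```

```text
[354.12411908 -70.38654723 217.41410607] [ 0.66957857 -0.15464012 -0.57724058]
```

View pics/t5.png

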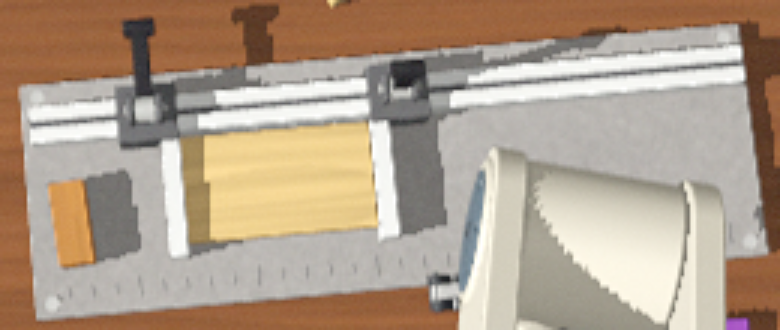

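View pics/s5.png

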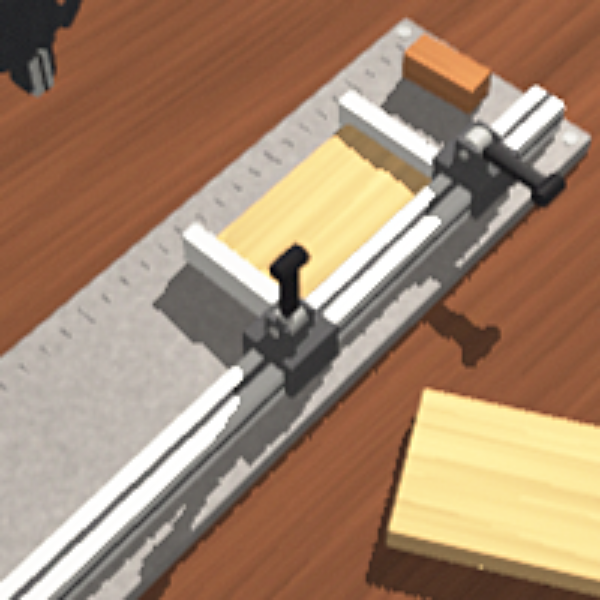

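The slat sits between both stops. The loose stop's lever is still up, with its cross-bar at top crop (407,72) and scene crop (290,258). Now the lever angle and pivot.

Run:
```python
from h import *
yh=np.array([-np.sin(YAW),np.cos(YAW)]);xh=np.array([np.cos(YAW),np.sin(YAW)])
for th in (0,.1,.2,.3):
    q=xh*(534.5+68*np.sin(th))+yh*-49.6; p=[*q,76+68*np.cos(th)]
    t=pj('top',p);s=pj('scene',p)
    print(th,np.round(p,1),'top',((t-[240,195])*3).round(0),'scene',((s-[200,190])*3).round(0))
q=xh*534.5+yh*-49.6; print('pivot',q,((pj('top',[*q,76])-[240,195])*3).round(0),((pj('scene',[*q,76])-[200,190])*3).round(0))
# start for lever push: finger 40mm robot-side of pivot
q=xh*(534.5-45)+yh*-49.6; rel([*q,217]); rel([*q,132])
```

```text
0 [536.6 -15.6 144. ] top [403.  70.] scene [289. 259.]
0.1 [543.3 -15.2 143.7] top [402.  62.] scene [297. 265.]
0.2 [550.1 -14.7 142.6] top [401.  53.] scene [305. 271.]
0.3 [556.6 -14.3 141. ] top [400.  46.] scene [312. 278.]
pivot [536.57022701 -15.5820888 ] [395.  86.] [292. 315.]
pos [354.5 -70.  215.8] clk 7.6 shift [-14.02   4.27  -0.11] turn [0.01 0.01 0.02] F [-0.5 -0.7  0.1]
pos [354.5 -70.  215.8] clk 7.6 shift [-14.02   4.27   8.39] turn [0.01 0.01 0.02] F [-0.5 -0.7  0.1]
```

The lever is at about 0 rad and matches the predicted pivot within 3 mm. I'll go to the robot's side of the cross-bar, 45 mm short of it.

{"name": "jog_arm", "arguments": {
  "series": [
    [[-4.5, 1.4, 0, 0, 0, 0, 0], [-9, 2.8, 0, 0, 0, 0, 0], [-14, 4.1, 0, 0, 0, 0, 0], [-14, 4.1, 5, 0, 0, 0, 0], [-14, 4.1, 8.4, 0, 0, 0, 0]]
  ]
}}

```text
clock: 8.22
eef_pos: [491.0, -19.4, 129.1]
tcp_rot: [3.141, -0.003, -3.076]
contact_force: [-0.6, -0.0, -0.2]
opening: -0.001
```

Run:
```python
from h import *
import cv2
xh=np.array([np.cos(YAW),np.sin(YAW)]);yh=np.array([-np.sin(YAW),np.cos(YAW)])
def tgt(th,pre=0):
    n=np.array([np.cos(th),-np.sin(th)]);u=np.array([np.sin(th),np.cos(th)])
    k=-8+16*th/1.571
    Q=np.array([534.5,76])+68*u-8*n+k*u+pre*n
    return Q-np.array([11,0])
st=r.sense(); p=st['eef_pos']; print(p,p[:2]@xh,p[:2]@yh,st['contact_force'])
for th in np.arange(0,1.6,.1):
    x,z=tgt(th,2); print(th.round(1),'toolx cm',((p[:2]@xh-x)/10).round(1),'toolz',((p[2]-z)/10).round(1))
im=r.grab_frame("scene")[190:390,200:400]; cv2.imwrite("pics/s6.png",cv2.resize(im[:,:,::-1],None,fx=3,fy=3))
```

```text
[491.0427483  -19.44495446 129.08216364] 488.8191523864305 -50.566027842652495 [-0.64138187 -0.02713733 -0.15716805]
0.0 toolx cm -2.9 toolz -0.7
0.1 toolx cm -3.5 toolz -0.8
0.2 toolx cm -4.1 toolz -0.9
0.3 toolx cm -4.8 toolz -0.9
0.4 toolx cm -5.4 toolz -0.8
0.5 toolx cm -6.1 toolz -0.7
0.6 toolx cm -6.7 toolz -0.5
0.7 toolx cm -7.3 toolz -0.2
0.8 toolx cm -7.9 toolz 0.1
0.9 toolx cm -8.5 toolz 0.5
1.0 toolx cm -9.0 toolz 1.0
1.1 toolx cm -9.5 toolz 1.5
1.2 toolx cm -10.0 toolz 2.1
1.3 toolx cm -10.4 toolz 2.8
1.4 toolx cm -10.7 toolz 3.5
1.5 toolx cm -10.9 toolz 4.2
```

View pics/s6.png

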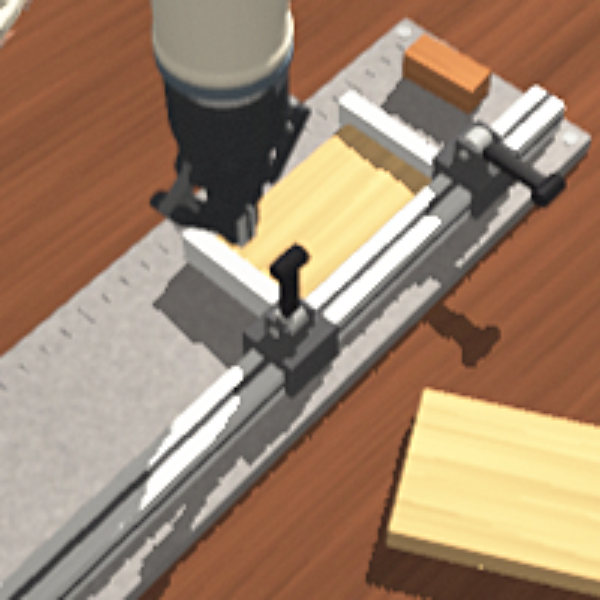

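The fingers are on the robot's side of the lever and level with the cross-bar. I'll push the lever over along its arc.

{"name": "jog_arm", "arguments": {
  "series": [
    [[-1.5, 0, -0.6, 0, 0, 0, 0], [-2.5, 0, -0.7, 0, 0, 0, 0], [-3.3, 0, -0.8, 0, 0, 0, 0], [-4.1, 0, -0.9, 0, 0, 0, 0], [-4.8, 0, -0.9, 0, 0, 0, 0]]
  ]
}}

```text
clock: 8.9
eef_pos: [539.6, -16.9, 141.7]
tcp_rot: [-3.142, 0.001, -3.077]
contact_force: [-1.4, 0.0, 0.6]
opening: 0.001
```

{"name": "jog_arm", "arguments": {
  "series": [
    [[-0.6, 0, 0.1, 0, 0, 0, 0], [-1.3, 0, 0.2, 0, 0, 0, 0], [-1.9, 0, 0.4, 0, 0, 0, 0], [-2.5, 0, 0.7, 0, 0, 0, 0], [-3.1, 0, 1.0, 0, 0, 0, 0]]
  ]
}}

```text
clock: 9.52
eef_pos: [570.3, -14.8, 131.0]
tcp_rot: [3.142, -0.0, -3.077]
contact_force: [-1.7, -0.0, 0.5]
opening: 0.001
```

Run:
```python
from h import *
import cv2
st=r.sense();print(st['eef_pos'],st['contact_force'])
im=r.grab_frame("scene")[190:390,200:400]; cv2.imwrite("pics/s7.png",cv2.resize(im[:,:,::-1],None,fx=3,fy=3))
```

```text
[570.25879891 -14.84462142 130.97058948] [-1.67155028 -0.03387025  0.51244912]
```

View pics/s7.png

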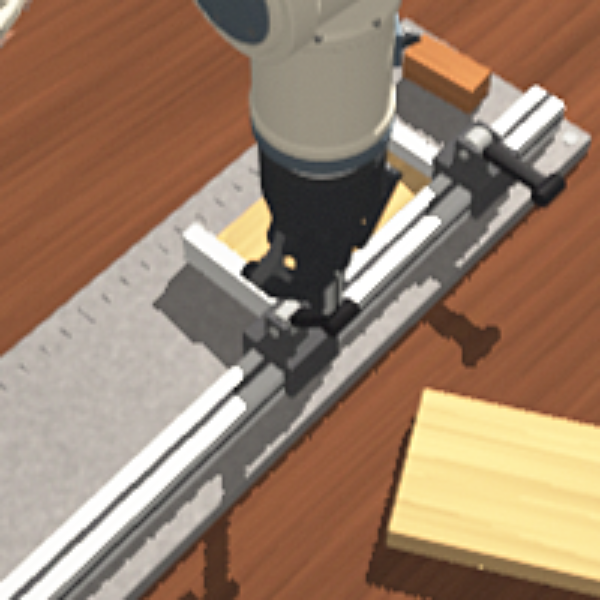

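The lever is being carried over, with its cross-bar at crop (340,318), roughly 0.9–1.0 rad. Continuing down the arc.

{"name": "jog_arm", "arguments": {
  "series": [
    [[-0.6, 0, 0.6, 0, 0, 0, 0], [-1.1, 0, 1.1, 0, 0, 0, 0], [-1.6, 0, 1.6, 0, 0, 0, 0], [-2.1, 0, 2.3, 0, 0, 0, 0], [-2.5, 0, 3.0, 0, 0, 0, 0]]
  ]
}}

```text
clock: 10.2
eef_pos: [594.6, -13.5, 100.7]
tcp_rot: [-3.141, -0.001, -3.077]
contact_force: [-7.2, -1.7, 10.0]
opening: 0.002
```

{"name": "jog_arm", "arguments": {
  "series": [
    [[-0.2, 0, 0.6, 0, 0, 0, 0], [-0.4, 0, 1.2, 0, 0, 0, 0], [-0.4, 0, 1.6, 0, 0, 0, 0], [-0.4, 0, 1.7, 0, 0, 0, 0], [-0.4, 0, 1.7, 0, 0, 0, 0]]
  ]
}}

```text
clock: 10.82
eef_pos: [598.9, -12.9, 84.1]
tcp_rot: [3.142, -0.0, -3.077]
contact_force: [-0.2, 0.2, -0.1]
opening: -0.002
```

{"name": "jog_arm", "arguments": {
  "series": [
    [[0, 0, 0.1, 0, 0, 0, 0], [0, 0, 0.2, 0, 0, 0, 0], [0, 0, 0.3, 0, 0, 0, 0], [0, 0, 0.3, 0, 0, 0, 0]]
  ]
}}

```text
clock: 11.32
eef_pos: [599.3, -13.0, 83.0]
tcp_rot: [-3.142, 0.001, -3.077]
contact_force: [-6.0, 0.5, 17.3]
opening: -0.0
```

Firm resistance at z = 83 (17 N). The cross-bar top should be at 84 when lying flat, so the lever is at its end of travel. I'll retreat and check.

{"name": "jog_arm", "arguments": {
  "series": [
    [[0, 0, -1, 0, 0, 0, 0], [0, 0, -4, 0, 0, 0, 0], [0, 0, -8, 0, 0, 0, 0], [5, 0, -12, 0, 0, 0, 0], [10, 0, -14, 0, 0, 0, 0]]
  ]
}}

```text
clock: 11.95
eef_pos: [498.9, -19.5, 223.1]
tcp_rot: [-3.141, 0.003, -3.077]
contact_force: [0.2, -0.2, 0.3]
opening: -0.001
```

{"name": "jog_arm", "arguments": {
  "series": [
    [[5, -4, 0, 0, 0, 0, 0], [10, -8, 0, 0, 0, 0, 0], [15, -12, 0, 0, 0, 0, 0], [15, -12, 0, 0, 0, 0, 0]]
  ]
}}

```text
clock: 12.45
eef_pos: [354.3, -150.5, 221.4]
tcp_rot: [-3.141, -0.001, -3.081]
contact_force: [0.8, -0.3, 0.4]
opening: -0.001
```

Run:
```python
from h import *
import cv2
st=r.sense();print(st['eef_pos'],st['contact_force'])
im=r.grab_frame("scene")[190:390,200:400]; cv2.imwrite("pics/s8.png",cv2.resize(im[:,:,::-1],None,fx=3,fy=3))
im=r.grab_frame("top")[195:305,240:500]; cv2.imwrite("pics/t8.png",cv2.resize(im[:,:,::-1],None,fx=3,fy=3))
xh=np.array([np.cos(YAW),np.sin(YAW)]);yh=np.array([-np.sin(YAW),np.cos(YAW)])
for th in (1.2,1.4,1.571):
    q=xh*(534.5+68*np.sin(th))+yh*-50.6; p=[*q,76+68*np.cos(th)]
    print(th,'top',((pj('top',p)-[240,195])*3).round(0),'scene',((pj('scene',p)-[200,190])*3).round(0))
```

```text
[ 354.31243974 -150.4859976   221.36034695] [ 0.78656701 -0.31069527  0.39480893]
1.2 top [391.   4.] scene [359. 349.]
1.4 top [390.   3.] scene [363. 362.]
1.571 top [388.   5.] scene [364. 372.]
```

View pics/s8.png

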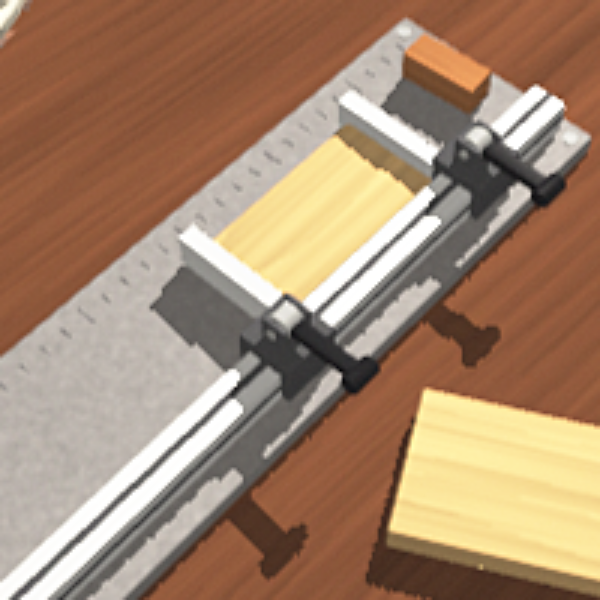

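View pics/t8.png

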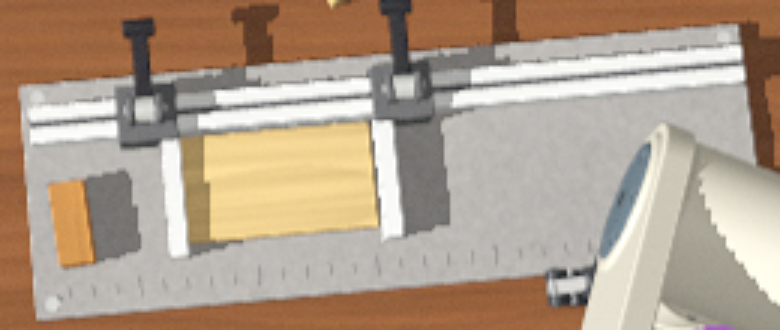

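The lever now lies parallel to the locked stop's lever. Its cross-bar at scene crop (362,372) matches the 1.571 rad prediction of (364,372). The stop may have shifted about 2 mm, so I'll check the gap numerically and with the wrist camera.

Run:
```python
from h import *
import cv2,pickle
st=r.sense(); im=r.grab_frame("wrist"); cv2.imwrite("pics/w8.png",im[:,:,::-1]); pickle.dump(st,open('w8.pkl','wb'))
for n in ('t5','t8'):
    a=cv2.imread(f'pics/{n}.png')[110:260,340:440]; cv2.imwrite(f'pics/{n}z.png',a)
a=np.hstack([cv2.resize(cv2.imread(f'pics/{n}z.png'),None,fx=3.9,fy=3.9) for n in('t5','t8')]);cv2.imwrite('pics/cmp.png',a)
```

```text
(no output)
```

View pics/cmp.png

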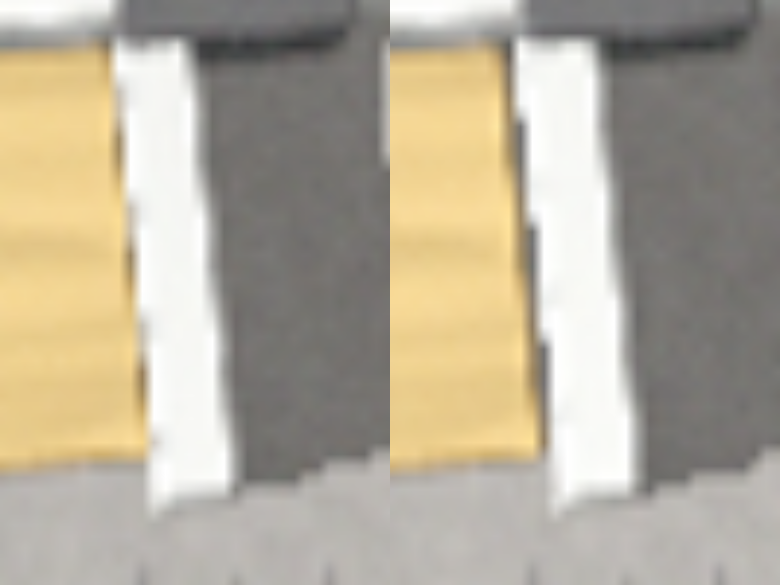

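View pics/w8.png

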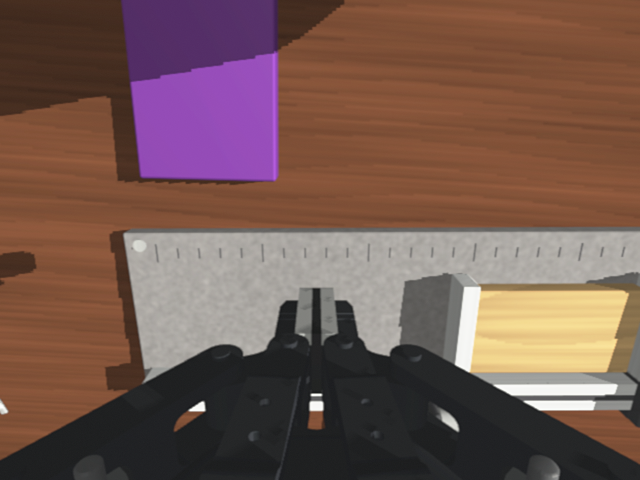

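The comparison crop shows the stop backed off about 1 top-view pixel, so the gap is about 2–3 mm, well under 10. The slat is still flat, square and against the locked stop, and the arm is clear. Handing in.

```bash
python3 -c "
from rig import r
print(r.sense()['clock'],abs(r.sense()['qvel']).max()); print(r.sign_off())"
```

```text
12.6 0.02752025950133426
the job is handed in; nothing more can be done
None
```

I slid the loose stop about 140 mm along its rail with closed fingers until it was up against the slat. The push force rose to 14 N with the stop barely moving. I then swung its lever over and pressed it down, where it met firm resistance of 17 N at z = 83 mm. I backed the arm away and handed the job in at 12.6 s.

**Last checks:**
- **Lever:** in the scene view its cross-bar is within 2 px (enlarged crop) of where it should be lying flat.
- **Slat:** it looks flat, square and against the locked stop, judged from the pictures by eye.
- **Robot:** it is clear of everything.

**One thing not perfect:** the stop moved back about 2 mm while I locked the lever. That leaves a gap of about 2–3 mm to the slat by my pixel estimate, against the 10 mm allowed.

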